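Dock the jar shuttle and kick its brake down

ROBOT

A 6-joint arm with a two-finger parallel gripper is mounted at the origin on a cart in front of the work surface, level with it; the furniture and walls round the work are solid. World frame = base frame: x ahead of the robot, y to its left, z up, the work surface at z = 0. Lengths are in m, angles in rad, forces in N, time in s.
With the tool pointing down it reaches from about 0.325 to 0.85 m from the base axis. Payload 4.4 kg.
Tool frame: the origin (TCP) lies on the front face of the gripper's body, between the roots of the fingers; the fingertips stand 97 mm ahead of it and the grasp point (between the pads) lies 78 mm ahead of it; z points along the fingers, y is the line along which they close (so a half turn about z gives the same grasp; the last joint's range is limited). The gripper opens to 94 mm and grips with 3 to 60 N. Pads are 16 mm wide; open, the fingers measure 119 mm over their backs; the gripper's body (75 mm by 177 mm) begins 78 mm behind the grasp point.
Start: joints at [0.964, 0.207, 1.542, -0, 1.393, -0.15], TCP at [0.254, 0.516, 0.303] pointing down, gripper open.
Joint ranges: [-2.73, 2.73], [-0.86, 2.22], [0.23, 2.46], [-1.11, 4.25], [0.08, 2.63], [-2.82, 2.82]. Speed limits (rad/s): [2.79, 2.79, 3.14, 3.14, 3.14, 3.14].

INTERFACE

Orientations are given as a unit quaternion [w, x, y, z].
In Python, from plant import arm gives the robot as it stands.
- The arm moves only by the tool arm_command, never from a script. Its argument "series" is a list of rows, each an object of numbers: "x", "y", "z": the shift along the world's x, y, z in m; "wx", "wy", "wz": the turn, a rotation vector about the world's x, y, z in degrees; "claw": the gripper command: -1 is fully open, 1 is shut, values between are in proportion. In form: [{"x": .., "y": .., "z": .., "wx": .., "wy": .., "wz": .., "claw": ..}, ...]. A call has 1 to 5 rows; each row is the pose to reach, as a shift and turn from the pose commanded when the call began; what a row does not reach only later rows make up. A row lasts 1/10 s, in which the tool goes at most 50 mm and 8.59 degrees, less where a joint would pass 70% of its speed; a pose out of reach is approached as far as the arm can. A call with a gripper value outside its range is refused whole. The fingers move at their own pace and stop on an object; "squeeze" is the grip in N (left out, the last holds). Time passes only in rows, so rows that repeat a pose let the fingers close. It gives the time, the measured TCP pose, the force, the opening and the grip force at its end, in the units of the state.
- arm.observe(): the state, without advancing time (a new reading comes with each control period).
- arm.read_camera(name): name is "scene" or "top"; returns a dict with "color" (420x560x3 uint8, blue, green, red), "depth" (420x560 float32, m along the optical axis (not along the pixel's ray), 0 where there is no reading), "K" (3x3 intrinsics, pixels), "D" ([k1, k2, p1, p2, k3] as OpenCV has them; the pictures are not rectified), "extrinsics" (4x4, takes a point from world to camera coordinates). Camera axes: x right, y down, z forward; pixel columns grow to the right and rows downward; lengths in m; the calibration is good to about 2 mm. A picture is of the moment at which its call begins.
- arm.finish_job(): hands the job in; it is judged then, once.
The state is a dict: "t": time; "joint_pos": joint angles; "dq": joint speeds; "effort": joint torques, N m; "ee_pos": TCP position; "orientation": TCP orientation; "ft_force": force on the tool from outside, world axes, zero at the start; "torque": the same for the moment, N m; "width": finger opening in m; "grasp_force": force on a finger pad.
Only numpy, scipy, OpenCV 4.12 (cv2) and the standard library are available. Lean on these libraries where they do the work, as an engineer would, in place of code of your own. Each camera call takes 0.05 s, during which the arm holds its last target. There are 200 camera calls.

TASK

The small jar shuttle on the bench rail is parked with its brake lever down. Flick the lever up to release it, slide the shuttle along the rail until it leans on the rubber buffer of the end stop with a steady push of about 13 N (never as much as 25 N), and keep that push on while you press the lever fully down again, so that the locked shuttle stays pressed on the buffer after you let go. Leave the bottle, the petri dish and the tally counter beside the rail where they are.

Things in the scene. Friction and masses are not known exactly. Their poses are not given: they have to be found in the camera images.
- rail: fixed aluminium bed plate 140 (x) x 340 (y) x 10 mm with two steel guide bars; origin at the centre of its underside, z up. The shuttle travels along the rail's own -y, from its +y half towards the end stop near its -y end
- end_stop: dark bracket 66 x 26 x 39 mm near the rail's -y end; origin at the centre of its underside (10 mm above the bench), axes as the rail's. 24 mm above this origin an adjusting screw carries a sprung rubber-tipped buffer, 18 mm thick, pointing to +y. The free tip lies 60 mm +-8 mm in +y from this origin: the screw's setting varies and is not measured. It gives 1 mm per 8 N, 6 mm at most
- shuttle: grey shuttle, deck 94 x 110 mm, top at 34 mm, carrying a fixed staining jar (top 142 mm above the bench); brake lever on its -x side. Origin on the rail's centre line at bench level, midway along its length, axes as the rail's. Its strike face for the buffer is 55 mm in -y from this origin. Weighs about 1 kg; drag under 1 N when released; the locked brake holds more than 40 N
- brake (a joint): lever angle, rad: 0 fully down = locked, 1.2 fully up. Sprung over-centre: at 0 it takes about 10 N up at the grip to start it; pressed down it resists from 0.85 to 0.3 (up to about 9 N at the grip) and below 0.2 it pulls itself down. Above 0.9 the brake is released and the lever stays where it is left. At 0.05 or less it is locked
- lever_grip (a point): point on the axis of the lever's black grip, a round bar 20 mm thick, reaching 28 mm either side of this point along the lever. When down, the lever is level, points to the shuttle's -x and this axis is 54 mm above the bench; nothing is below or beside the grip
- lever_hinge (a point): hinge of the lever on the shuttle, 115 mm from lever_grip, axis along the rail's y (the travel): at angle a the grip is 115 mm * cos(a) in the shuttle's -x from the hinge and 115 mm * sin(a) above it. A push along the travel on the grip moves the shuttle and does not turn the lever
- violet_bottle: bystander: small upright stain bottle with a white cap, 40 x 40 x 88 mm, loose, beside the rail near the end stop; origin at the centre of its underside
- counter: bystander: white round tally counter, 55 x 69 x 19 mm, loose, flat on the bench beside the rail's +y end; origin at the centre of its underside
- dish: bystander: round petri dish, 60 x 60 x 16 mm, loose, flat on the bench beyond the bottle; origin at the centre of its underside

How it is judged:
On the way, in this order (a step that is already met when the one before it is completed fails the run):
1. the brake lever is flicked up (0.9 rad or more) while the shuttle is still clear of the buffer (value of joint brake above 0.9 rad and contact force between shuttle and end_stop below 0.5 N), for 0.1 s.
2. with the lever still up (above 0.9 rad) the shuttle is pushed on the buffer with 6 N or more (value of joint brake above 0.9 rad and contact force between shuttle and end_stop above 6 N), for 0.1 s.
3. the lever is pressed fully down (0.05 rad or less) with the shuttle still on the buffer (5 N or more) (value of joint brake below 0.05 rad and contact force between shuttle and end_stop above 5 N), for 0.2 s.
At the end, for the whole second after the job is handed in: the brake lever is fully down (0.05 rad or less) and the locked shuttle is held by its own brake against the buffer with 5 N or more for the whole second (13 N is aimed at) (all of step 3); the robot touches nothing.
It fails at once if the shuttle is rammed on the buffer with 25 N or more (contact force between shuttle and end_stop above 25 N).
It fails at once if the bottle is moved by more than 15 mm or tipped (distance of violet_bottle from where it was at the start of the episode above 0.015 m or angle between violet_bottle's own z axis and vertical above 0.4 rad).
It fails at once if the tally counter or the petri dish is moved by more than 15 mm (distance of any of counter, dish from where it was at the start of the episode above 0.015 m).
It also fails if it takes over 72 s, if anything falls off the work surface, if the arm or the gripper's body presses on something with over 40 N, if the wrist force passes 120 N, or if a joint passes its speed limit or range.

## Working session

There is one attempt and no reset: what is moved stays moved. The work goes in short steps, Python scripts to look and compute and a tool call to move; the robot and the scene stay as the last step left them, time stands still between calls to the robot, and variables do not carry over. Pictures are saved under pics/ and viewed, at most 10 in all, crops included, and the job is handed in when it is done.

Besides the shell and the picture viewer there is one more tool, called after ">>>" as name(argument=value, ...) on one line, values as JSON. arm_command: Moves the arm, as the interface text tells. Its arguments: {"type":"object","properties":{"series":{"type":"array"},"squeeze":{"type":"number"}},"required":["series"]}

```bash
mkdir -p pics; cat > h.py <<'E'
import numpy as np, cv2
from plant import arm
def world(c,u,v,d=None):
    p=cv2.undistortPoints(np.array([[[u,v]]],float),c["K"],np.array(c["D"],float))[0,0]
    if d is None: d=float(c["depth"][int(v),int(u)])
    T=np.linalg.inv(c["extrinsics"]); return (T@[p[0]*d,p[1]*d,d,1])[:3]
def cloud(c):
    H,W=c["depth"].shape; vv,uu=np.mgrid[:H,:W]
    p=cv2.undistortPoints(np.stack([uu,vv],-1).reshape(-1,1,2).astype(float),c["K"],np.array(c["D"],float)).reshape(H,W,2)
    d=c["depth"]; q=np.stack([p[...,0]*d,p[...,1]*d,d,np.ones_like(d)],-1)
    w=(q@np.linalg.inv(c["extrinsics"]).T)[...,:3]; w[d==0]=np.nan; return w
E
python3 - <<'E'
from h import *
for n in("top","scene"):
    c=arm.read_camera(n); cv2.imwrite(f"pics/{n}0.png",c["color"]); np.savez(f"{n}0.npz",**c)
    print(n,np.linalg.inv(c["extrinsics"])[:3,3])
print(arm.observe())
E
```

```text
top [ 0.42502351 -0.13568806  1.25319426]
scene [ 0.13238228 -0.89886029  0.81217352]
{'t': 0.1, 'joint_pos': array([ 9.63501426e-01,  2.07335373e-01,  1.54280570e+00,  6.39933174e-07,
        1.39345942e+00, -1.50510447e-01]), 'dq': array([ 0.00023401, -0.00016381, -0.00151164,  0.00137299, -0.00154128,
       -0.00111233]), 'effort': array([ 2.93455860e-04, -3.71860814e+01, -2.82294703e+01,  7.00370385e-02,
        3.11095209e-02, -8.33782246e-05]), 'ee_pos': array([0.25332549, 0.51560616, 0.30160893]), 'orientation': array([-3.71644104e-04,  2.26411736e-01,  9.74031169e-01, -9.32597421e-04]), 'ft_force': array([-0.55518909, -0.5992744 ,  0.26373622]), 'torque': array([-0.02555932,  0.03360693,  0.03347458]), 'grasp_force': 0.0, 'width': 0.09396863759310015}
```

View pics/top0.png

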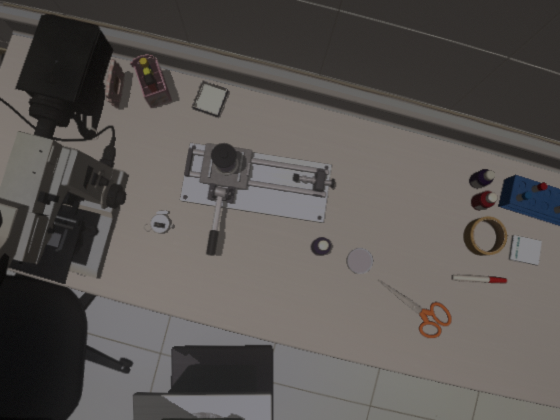

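View pics/scene0.png

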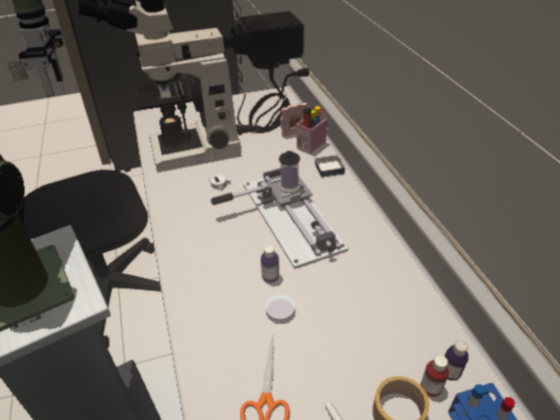

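Top view: the rail plate spans about (181–330, 147–220), with the shuttle and jar at (225,165). The lever runs from (221,190) to the black grip at (212,242), and the end stop is at (320,180). Bottle at (322,246), dish at (360,261), counter at (159,224). Next I'll get metric positions.

```bash
python3 - <<'E'
from h import *
c=dict(np.load("top0.npz")); w=cloud(c)
x,y,z=w[...,0],w[...,1],w[...,2]
g=c["color"].max(2)
for n,u,v in [("grip",212,242),("gripend",210,252),("lever",217,215),("hinge",221,193),("jar",224,158),("deck",210,178),("stop",320,180),("buffer",300,178),("bottle",323,246),("dish",360,261),("counter",159,224),("plate",250,200),("bench",280,240)]:
    print(n,w[v,u].round(4))
m=np.zeros(z.shape,bool); m[135:230,170:345]=1
p=m&(z>.005)&(z<.016)&(g>0); k=cv2.morphologyEx(p.astype('u1'),cv2.MORPH_OPEN,np.ones((3,3)))>0
r=cv2.minAreaRect(np.stack([x[k],y[k]],-1).astype('f4')); print("plate",r, cv2.boxPoints(r).round(3).tolist())
# grip
q=np.zeros(z.shape,bool); q[228:258,200:225]=1; q&=(z>.04)&(z<.09)
P=w[q]; 
r2=cv2.minAreaRect(P[:,:2].astype('f4')); print("grip",q.sum(),r2,np.median(P[:,2]))
q[:]=0; q[190:258,195:235]=1; q&=(z>.045)&(z<.09); P=w[q]
vx=cv2.fitLine(P[:,:2].astype('f4'),cv2.DIST_HUBER,0,.01,.01).ravel();print("lever line",vx,P[:,0].min(),P[:,0].max(),P[:,1].min(),P[:,1].max())
big=c["color"][130:270,140:400]; cv2.imwrite("pics/crop.png",cv2.convertScaleAbs(cv2.resize(big,None,fx=3,fy=3,interpolation=cv2.INTER_CUBIC),alpha=1.3))
E
```

```text
grip [ 0.4934 -0.0303  0.0626]
gripend [ 0.4713 -0.0261  0.0649]
lever [ 0.5534 -0.0413  0.0617]
hinge [ 0.6027 -0.0502  0.0616]
jar [ 0.6678 -0.0612  0.1289]
deck [ 0.6419 -0.0229  0.0333]
stop [ 0.6329 -0.2739  0.0485]
buffer [ 0.6394 -0.2291  0.0393]
bottle [ 0.481  -0.273   0.0864]
dish [ 0.4487 -0.3667  0.0154]
counter [0.5383 0.096  0.0179]
plate [ 0.5933 -0.1139  0.0107]
bench [ 5.002e-01 -1.829e-01  1.000e-04]
plate ((0.6050289273262024, -0.11680722236633301), (0.34926074743270874, 0.20550647377967834), 80.7458267211914) [[0.47600001096725464, -0.27300000190734863], [0.6779999732971191, -0.3059999942779541], [0.7350000143051147, 0.039000000804662704], [0.5320000052452087, 0.07199999690055847]]
grip 240 ((0.4954538941383362, -0.030499167740345), (0.01990469917654991, 0.06129230186343193), 80.95431518554688) 0.061420951354347664
lever line [ 0.9862246  -0.16541189  0.55844176 -0.04182437] 0.46482391387621375 0.6103893238979324 -0.07008497563150429 -0.01842183731399323
```

View pics/crop.png

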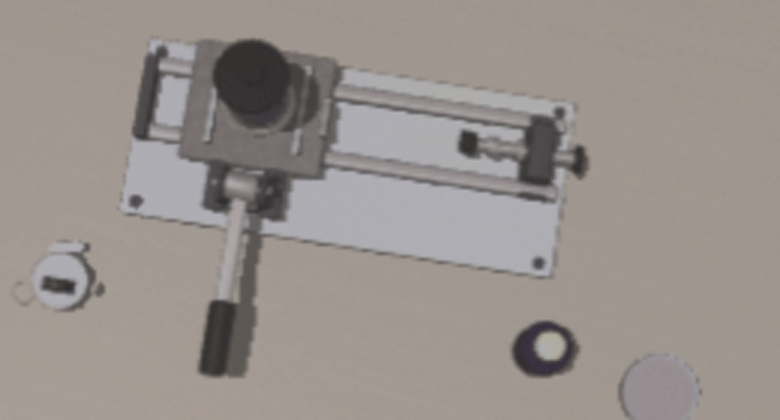

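Crop: buffer tip at about px (293,178) and strike face at about px (250,173), so the travel is about 0.1 m. Grip centre is (0.495,-0.030), matching the given 54 mm axis height and 20 mm thickness. Rail yaw is about -9.3°. Next I'll check the path for obstacles and the finer geometry.

```bash
python3 - <<'E'
from h import *
P=[]
for n in("top0","scene0"):
    c=dict(np.load(n+".npz")); P.append(cloud(c).reshape(-1,3))
P=np.concatenate(P); P=P[~np.isnan(P).any(1)]
a=np.array([.254,.516]);b=np.array([.495,-.03])
for t in np.linspace(0,1,9):
    q=a+t*(b-a); d=np.hypot(*(P[:,:2]-q).T); s=P[d<.13]; print(q.round(3),len(s), s[:,2].max().round(3) if len(s) else None)
# yaw from guide bars / plate: top camera, edges between buffer & shuttle; deck
c=dict(np.load("top0.npz"));w=cloud(c);th=np.deg2rad(-9.3);ex=np.array([np.cos(th),np.sin(th)]);ey=np.array([-ex[1],ex[0]])
G=np.array([.4954,-.0305]);Q=w.reshape(-1,3);Q=Q[~np.isnan(Q).any(1)]
L=np.stack([(Q[:,:2]-G)@ex,(Q[:,:2]-G)@ey,Q[:,2]],-1)
d=L[(abs(L[:,2]-.034)<.003)&(L[:,0]>.1)&(L[:,0]<.27)&(abs(L[:,1])<.1)]
print("deck",np.percentile(d,[1,50,99],axis=0).round(4))
m=L[(L[:,2]>.025)&(L[:,0]>.13)&(L[:,0]<.22)&(L[:,1]<-.09)&(L[:,1]>-.3)]
print("buf tip",np.sort(m[:,1])[-12:].round(4))
pl=w[200:215,190:320]; 
# plate -x edge fit for yaw
pts=[]
for u in range(225,315):
    col=w[190:240,u]; k=np.where((col[:,2]>.006)&(col[:,2]<.014))[0]
    if len(k): pts.append(col[k[-1],:2])
l=cv2.fitLine(np.array(pts,'f4'),cv2.DIST_HUBER,0,.01,.01).ravel(); print("edge dir deg",np.rad2deg(np.arctan2(-l[0],l[1])),l)
E
```

```text
[0.254 0.516] 16442 0.465
[0.284 0.448] 15932 0.47
[0.314 0.38 ] 11737 0.487
[0.344 0.311] 11086 0.487
[0.374 0.243] 15597 0.487
[0.405 0.175] 18791 0.48
[0.435 0.106] 13706 0.219
[0.465 0.038] 14684 0.069
[ 0.495 -0.03 ] 15463 0.069
deck [[ 0.105  -0.0542  0.0311]
 [ 0.1582 -0.0066  0.0338]
 [ 0.2232  0.0905  0.0369]]
buf tip [-0.131  -0.1235 -0.1144 -0.1049 -0.1032 -0.1013 -0.099  -0.0967 -0.0955
 -0.0948 -0.0932 -0.0909]
edge dir deg -9.593811 [ 0.16666225  0.98601407  0.558315   -0.17237613]
```

```bash
python3 - <<'E'
from h import *
P=[]
for n in("top0","scene0"):
    c=dict(np.load(n+".npz")); P.append(cloud(c).reshape(-1,3))
P=np.concatenate(P); P=P[~np.isnan(P).any(1)]
print("max z cm; cols x=0.05..0.75")
for y in np.arange(.7,-.1,-.05):
    r=[]
    for x in np.arange(.05,.8,.05):
        s=P[(abs(P[:,0]-x)<.025)&(abs(P[:,1]-y)<.025)]
        r.append("%4d"%(100*np.percentile(s[:,2],99)) if len(s)>3 else "   .")
    print("%.2f"%y,*r)
E
```

```text
max z cm; cols x=0.05..0.75
0.70  -27  -26  -26  -26  -26  -26  -27  -28  -42    .    .    .    .    .    .
0.65  -27  -26  -26  -26  -26  -26  -27  -28    .    0    .    .    .    .    .
0.60  -26  -26  -26  -26  -26   34  -27  -27    0    0    0    0    0    .    .
0.55  -26  -26  -26  -25   30   34  -27  -28    0    0    0    0    0    .    .
0.50  -27  -26  -26   45   46   44  -27  -28    0    0    .    0    0    0    0
0.45  -27  -27  -27   34   39  -27  -27    0    0    0    .    0    0    0    0
0.40  -28  -27  -27  -27   33  -27  -28    0   21   21    .    .    .    .    0
0.35  -71  -66  -74  -31  -29  -29   46   46   36   44   37    6    .    .    1
0.30  -74  -74  -74  -74  -74  -74   48   47   46   46   44   35   35   33   36
0.25  -74  -74  -74  -74  -74  -75   45   45   45   45   43   35   35   36   37
0.20  -65  -65  -65  -74  -74  -74    0    0    4   22   33   30   35   36   37
0.15    0    0    0  -74  -74  -75    0    0    0    0    0   10    5    5   36
0.10    1    1    0  -74  -75  -75    0    0    0    2    2    0    0    0    0
0.05    1    1    0  -74  -75    0    0    0    0    0    1    1    3    3    0
-0.00   20   32    0  -74  -75    0    0    0    6    6    0    3    4    3    1
-0.05   32   32    0  -74  -75    0    0    0    6    6    6    6   14   14    0
```

Microscope occupies x>0.31, y 0.2–0.38, up to 0.49 m, so I go above it and on the inner side.

>>> arm_command(series=[{"z": 0.05},{"z": 0.1},{"z": 0.15},{"z": 0.2},{"z": 0.25}])

```text
$.series[0]: bad value
```

>>> arm_command(series=[{"z": 0.04,"y": -0.02,"wz": 4},{"z": 0.07,"y": -0.06,"wz": 8},{"z": 0.08,"y": -0.1,"wz": 12},{"z": 0.08,"y": -0.14,"wz": 16},{"z": 0.08,"y": -0.14,"wz": 16.6}])

```text
$.series[0]: bad value
```

>>> arm_command(series=[{"x": 0,"y": 0,"z": 0.05,"wx": 0,"wy": 0,"wz": 0,"claw": -1},{"x": 0,"y": 0,"z": 0.1,"wx": 0,"wy": 0,"wz": 0,"claw": -1},{"x": 0,"y": 0,"z": 0.15,"wx": 0,"wy": 0,"wz": 0,"claw": -1},{"x": 0,"y": 0,"z": 0.2,"wx": 0,"wy": 0,"wz": 0,"claw": -1},{"x": 0,"y": 0,"z": 0.25,"wx": 0,"wy": 0,"wz": 0,"claw": -1}])

```text
t: 0.6
ee_pos: [0.2534, 0.5156, 0.5542]
orientation: [-0.0, 0.226, 0.974, -0.0]
ft_force: [0.8, 1.0, -0.8]
width: 0.094
grasp_force: 0.0
```

>>> arm_command(series=[{"x": 0,"y": 0,"z": 0.05,"wx": 0,"wy": 0,"wz": 4,"claw": -1},{"x": 0,"y": -0.04,"z": 0.08,"wx": 0,"wy": 0,"wz": 8,"claw": -1},{"x": 0,"y": -0.08,"z": 0.08,"wx": 0,"wy": 0,"wz": 12,"claw": -1},{"x": 0,"y": -0.12,"z": 0.08,"wx": 0,"wy": 0,"wz": 16,"claw": -1},{"x": 0,"y": -0.16,"z": 0.08,"wx": 0,"wy": 0,"wz": 16.6,"claw": -1}])

```text
t: 1.1
ee_pos: [0.2534, 0.3547, 0.6324]
orientation: [-0.0, 0.082, 0.997, -0.0]
ft_force: [0.7, -1.3, 0.7]
width: 0.0941
grasp_force: 0.0
```

>>> arm_command(series=[{"x": 0,"y": -0.05,"z": 0,"wx": 0,"wy": 0,"wz": 0,"claw": -1},{"x": 0.01,"y": -0.1,"z": 0,"wx": 0,"wy": 0,"wz": 0,"claw": -1},{"x": 0.02,"y": -0.145,"z": 0,"wx": 0,"wy": 0,"wz": 0,"claw": -1},{"x": 0.04,"y": -0.19,"z": 0,"wx": 0,"wy": 0,"wz": 0,"claw": -1},{"x": 0.06,"y": -0.235,"z": 0,"wx": 0,"wy": 0,"wz": 0,"claw": -1}])

```text
t: 1.6
ee_pos: [0.3132, 0.1194, 0.6327]
orientation: [0.001, 0.083, 0.997, 0.0]
ft_force: [1.1, -0.1, 0.3]
width: 0.0941
grasp_force: 0.0
```

>>> arm_command(series=[{"x": 0.025,"y": -0.04,"z": 0,"wx": 0,"wy": 0,"wz": 0,"claw": -1},{"x": 0.05,"y": -0.08,"z": 0,"wx": 0,"wy": 0,"wz": 0,"claw": -1},{"x": 0.08,"y": -0.11,"z": -0.02,"wx": 0,"wy": 0,"wz": 0,"claw": -1},{"x": 0.11,"y": -0.13,"z": -0.05,"wx": 0,"wy": 0,"wz": 0,"claw": -1},{"x": 0.14,"y": -0.15,"z": -0.08,"wx": 0,"wy": 0,"wz": 0,"claw": -1}])

```text
t: 2.1
ee_pos: [0.4545, -0.0306, 0.5516]
orientation: [0.0, 0.084, 0.996, -0.0]
ft_force: [0.4, 0.2, 0.4]
width: 0.094
grasp_force: 0.0
```

>>> arm_command(series=[{"x": 0.02,"y": 0,"z": -0.045,"wx": 0,"wy": 0,"wz": 0,"claw": -1},{"x": 0.041,"y": 0,"z": -0.09,"wx": 0,"wy": 0,"wz": 0,"claw": -1},{"x": 0.041,"y": 0,"z": -0.14,"wx": 0,"wy": 0,"wz": 0,"claw": -1},{"x": 0.041,"y": 0,"z": -0.19,"wx": 0,"wy": 0,"wz": 0,"claw": -1},{"x": 0.041,"y": 0,"z": -0.24,"wx": 0,"wy": 0,"wz": 0,"claw": -1}])

```text
t: 2.6
ee_pos: [0.4941, -0.0288, 0.3102]
orientation: [-0.0, 0.083, 0.997, 0.0]
ft_force: [0.3, -0.1, 0.4]
width: 0.0939
grasp_force: 0.0
```

>>> arm_command(series=[{"x": 0,"y": 0,"z": -0.05,"wx": 0,"wy": 0,"wz": 0,"claw": -1},{"x": 0,"y": 0,"z": -0.09,"wx": 0,"wy": 0,"wz": 0,"claw": -1},{"x": 0,"y": 0,"z": -0.13,"wx": 0,"wy": 0,"wz": 0,"claw": -1},{"x": 0,"y": 0,"z": -0.16,"wx": 0,"wy": 0,"wz": 0,"claw": -1},{"x": 0,"y": 0,"z": -0.179,"wx": 0,"wy": 0,"wz": 0,"claw": -1}])

```text
t: 3.1
ee_pos: [0.4925, -0.0285, 0.1304]
orientation: [-0.003, 0.083, 0.997, 0.0]
ft_force: [-0.3, 0.7, 0.3]
width: 0.094
grasp_force: 0.0
```

```bash
python3 - <<'E'
from h import *
s=arm.observe(); print(s["ee_pos"],s["ft_force"],s["joint_pos"])
c=arm.read_camera("scene"); cv2.imwrite("pics/s1.png",cv2.resize(c["color"][120:300,150:390],None,fx=3,fy=3))
E
```

```text
[ 0.49246306 -0.0284566   0.13038701] [-0.26091898  0.69571835  0.29246086] [-2.33375681e-01  2.57967685e-01  1.87959665e+00  1.59620803e-05
  1.00952071e+00 -1.63704915e+00]
```

View pics/s1.png

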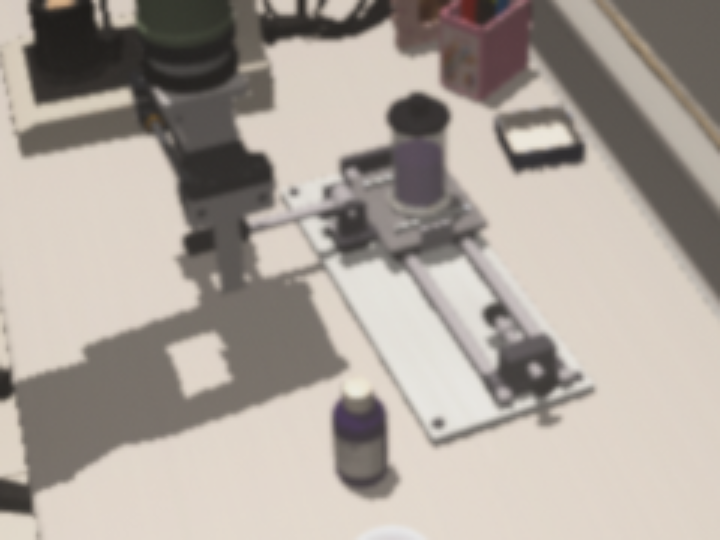

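Fingers straddle the black grip (crop (215,235)). Closing gently to check centring.

>>> arm_command(series=[{"x": 0,"y": 0,"z": 0,"wx": 0,"wy": 0,"wz": 0,"claw": 1},{"x": 0,"y": 0,"z": 0,"wx": 0,"wy": 0,"wz": 0,"claw": 1},{"x": 0,"y": 0,"z": 0,"wx": 0,"wy": 0,"wz": 0,"claw": 1},{"x": 0,"y": 0,"z": 0,"wx": 0,"wy": 0,"wz": 0,"claw": 1},{"x": 0,"y": 0,"z": 0,"wx": 0,"wy": 0,"wz": 0,"claw": 1}], squeeze=10)

```text
t: 3.65
ee_pos: [0.4953, -0.0291, 0.1347]
orientation: [0.001, 0.083, 0.997, -0.0]
ft_force: [-0.3, 0.4, 1.2]
width: 0.0573
grasp_force: 0.0
```

>>> arm_command(series=[{"x": 0,"y": 0,"z": 0,"wx": 0,"wy": 0,"wz": 0,"claw": 1},{"x": 0,"y": 0,"z": 0,"wx": 0,"wy": 0,"wz": 0,"claw": 1},{"x": 0,"y": 0,"z": 0,"wx": 0,"wy": 0,"wz": 0,"claw": 1}])

```text
t: 3.95
ee_pos: [0.4946, -0.0289, 0.1337]
orientation: [0.0, 0.083, 0.997, 0.0]
ft_force: [-0.6, 0.1, -0.6]
width: 0.0328
grasp_force: 0.0
```

>>> arm_command(series=[{"x": 0,"y": 0,"z": 0,"wx": 0,"wy": 0,"wz": 0,"claw": 1},{"x": 0,"y": 0,"z": 0,"wx": 0,"wy": 0,"wz": 0,"claw": 1},{"x": 0,"y": 0,"z": 0,"wx": 0,"wy": 0,"wz": 0,"claw": 1}])

```text
t: 4.25
ee_pos: [0.4944, -0.0303, 0.1336]
orientation: [-0.0, 0.083, 0.997, -0.002]
ft_force: [-1.8, -5.2, -0.2]
width: 0.0196
grasp_force: 10.0
```

>>> arm_command(series=[{"x": 0,"y": -0.001,"z": 0,"wx": 0,"wy": 0,"wz": 0,"claw": 1},{"x": 0,"y": -0.001,"z": 0,"wx": 0,"wy": 0,"wz": 0,"claw": 1},{"x": 0,"y": -0.001,"z": 0,"wx": 0,"wy": 0,"wz": 0,"claw": 1}], squeeze=40)

```text
t: 4.55
ee_pos: [0.4943, -0.0305, 0.1336]
orientation: [-0.0, 0.083, 0.997, -0.001]
ft_force: [-1.9, -3.8, 1.0]
width: 0.0188
grasp_force: 40.0
```

>>> arm_command(series=[{"x": 0.0006,"y": -0.0001,"z": 0.0115,"wx": 0,"wy": 0,"wz": 0,"claw": 1},{"x": 0.0023,"y": -0.0004,"z": 0.0228,"wx": 0,"wy": 0,"wz": 0,"claw": 1},{"x": 0.005,"y": -0.0008,"z": 0.034,"wx": 0,"wy": 0,"wz": 0,"claw": 1},{"x": 0.009,"y": -0.0015,"z": 0.0448,"wx": 0,"wy": 0,"wz": 0,"claw": 1},{"x": 0.0139,"y": -0.0023,"z": 0.0551,"wx": 0,"wy": 0,"wz": 0,"claw": 1}])

```text
t: 5.05
ee_pos: [0.5055, -0.0323, 0.1866]
orientation: [-0.005, 0.083, 0.997, -0.0]
ft_force: [-4.0, -3.9, -6.5]
width: 0.0188
grasp_force: 40.0
```

>>> arm_command(series=[{"x": 0.0093,"y": -0.0015,"z": 0.0145,"wx": 0,"wy": 0,"wz": 0,"claw": 1},{"x": 0.0205,"y": -0.0034,"z": 0.0274,"wx": 0,"wy": 0,"wz": 0,"claw": 1},{"x": 0.0335,"y": -0.0056,"z": 0.0384,"wx": 0,"wy": 0,"wz": 0,"claw": 1},{"x": 0.0431,"y": -0.0072,"z": 0.0447,"wx": 0,"wy": 0,"wz": 0,"claw": 1},{"x": 0.0501,"y": -0.0083,"z": 0.0484,"wx": 0,"wy": 0,"wz": 0,"claw": 1}])

```text
t: 5.55
ee_pos: [0.5572, -0.0394, 0.2377]
orientation: [-0.003, 0.083, 0.997, 0.001]
ft_force: [-6.8, 1.3, 4.0]
width: 0.0178
grasp_force: 40.0
```

>>> arm_command(series=[{"x": 0,"y": 0,"z": 0,"wx": 0,"wy": 0,"wz": 0,"claw": 1},{"x": 0,"y": 0,"z": 0,"wx": 0,"wy": 0,"wz": 0,"claw": 1}])

```text
t: 5.75
ee_pos: [0.5586, -0.0396, 0.238]
orientation: [-0.0, 0.083, 0.997, 0.001]
ft_force: [-3.6, 1.2, 4.4]
width: 0.0168
grasp_force: 40.0
```

```bash
python3 - <<'E'
from h import *
s=arm.observe(); print(s["ee_pos"],s["ft_force"],s["orientation"])
c=arm.read_camera("scene"); cv2.imwrite("pics/s2.png",cv2.resize(c["color"][120:300,150:390],None,fx=3,fy=3))
E
```

```text
[ 0.55860951 -0.03962793  0.23801176] [-3.64020315  1.19470342  4.43008621] [-1.15157314e-05  8.29235671e-02  9.96555616e-01  7.65684036e-04]
```

View pics/s2.png

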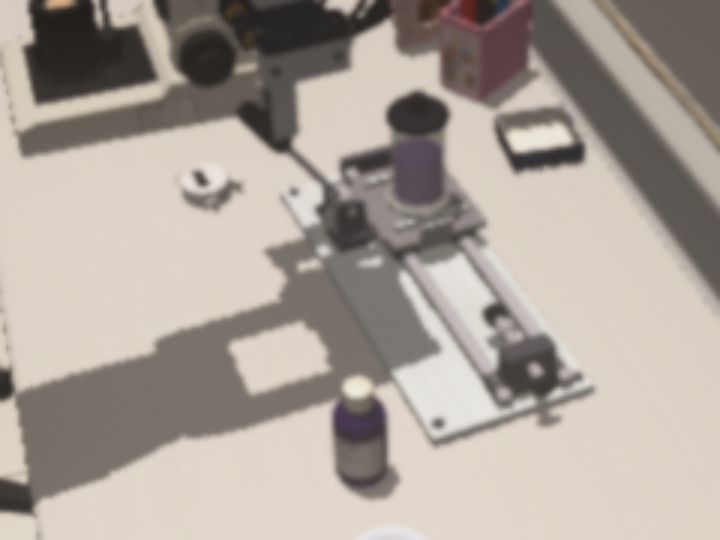

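The lever is clearly up, from about (340,205) to the grip at about (260,125). Next I'll measure its angle.

```bash
python3 - <<'E'
from h import *
th=np.deg2rad(-9.4);ex=np.array([np.cos(th),np.sin(th)]);ey=np.array([-ex[1],ex[0]])
H=np.array([.4954,-.0305])+.115*ex
c=arm.read_camera("scene");w=cloud(c)
for u,v in [(155+85,120+35),(150+82,120+37),(150+95,120+49),(150+104,120+58),(150+110,120+64),(150+115,120+68)]:
    for du in(-1,0,1):
        p=w[v,u+du]; print(u+du,v,p.round(3),"rail",((p[:2]-H)@ex).round(3),((p[:2]-H)@ey).round(3),(p[2]-.054).round(3),"ang",np.arctan2(p[2]-.054,-(p[:2]-H)@ex).round(2))
E
```

```text
239 155 [ 0.552 -0.03   0.164] rail -0.059 0.009 0.11 ang 1.07
240 155 [ 0.554 -0.031  0.163] rail -0.057 0.01 0.109 ang 1.09
241 155 [ 0.544 -0.056  0.181] rail -0.062 -0.017 0.127 ang 1.11
231 157 [ 0.528 -0.036  0.17 ] rail -0.082 -0.0 0.116 ang 0.96
232 157 [ 0.528 -0.04   0.172] rail -0.081 -0.004 0.118 ang 0.97
233 157 [ 0.531 -0.04   0.172] rail -0.078 -0.004 0.118 ang 0.98
244 169 [ 0.553 -0.049  0.133] rail -0.056 -0.009 0.079 ang 0.96
245 169 [ 0.556 -0.048  0.131] rail -0.052 -0.007 0.077 ang 0.97
246 169 [ 0.559 -0.047  0.13 ] rail -0.05 -0.006 0.076 ang 0.99
253 178 [0.634 0.063 0.002] rail 0.006 0.115 -0.052 ang -1.69
254 178 [ 0.578 -0.049  0.095] rail -0.03 -0.005 0.041 ang 0.94
255 178 [ 0.582 -0.047  0.092] rail -0.027 -0.002 0.038 ang 0.96
259 184 [ 0.6   -0.033  0.057] rail -0.011 0.015 0.003 ang 0.23
260 184 [ 0.594 -0.049  0.07 ] rail -0.015 -0.002 0.016 ang 0.82
261 184 [ 0.599 -0.045  0.065] rail -0.01 0.003 0.011 ang 0.81
264 188 [ 0.598 -0.061  0.063] rail -0.008 -0.013 0.009 ang 0.8
265 188 [ 0.601 -0.063  0.063] rail -0.006 -0.014 0.009 ang 0.95
266 188 [ 0.602 -0.064  0.063] rail -0.004 -0.016 0.009 ang 1.16
```

Lever angle is about 0.97, but the bar has slid within the pads. The lever stays where it's left, so I'll open, tilt the tool along with the lever and regrasp.

>>> arm_command(series=[{"x": 0,"y": 0,"z": 0,"wx": 0,"wy": 0,"wz": 0,"claw": 0},{"x": 0,"y": 0,"z": 0,"wx": 0,"wy": 0,"wz": 0,"claw": 0},{"x": 0,"y": 0,"z": 0,"wx": 0,"wy": 0,"wz": 0,"claw": 0},{"x": 0,"y": 0,"z": 0,"wx": 0,"wy": 0,"wz": 0,"claw": 0}])

```text
t: 6.25
ee_pos: [0.5588, -0.0406, 0.237]
orientation: [0.0, 0.084, 0.997, 0.0]
ft_force: [-0.2, 0.6, 0.1]
width: 0.0452
grasp_force: 0.0
```

>>> arm_command(series=[{"x": 0.006,"y": -0.001,"z": -0.005,"wx": 1.2,"wy": 7,"wz": 0,"claw": 0},{"x": 0.0115,"y": -0.002,"z": -0.01,"wx": 2.4,"wy": 14.1,"wz": 0,"claw": 0},{"x": 0.017,"y": -0.003,"z": -0.015,"wx": 3.5,"wy": 21.1,"wz": 0,"claw": 0},{"x": 0.0228,"y": -0.0038,"z": -0.02,"wx": 4.7,"wy": 28.2,"wz": 0,"claw": 0},{"x": 0.0228,"y": -0.0038,"z": -0.02,"wx": 4.7,"wy": 28.2,"wz": 0,"claw": 0}])

```text
t: 6.75
ee_pos: [0.5821, -0.0448, 0.2125]
orientation: [-0.249, 0.081, 0.965, 0.021]
ft_force: [0.9, 0.0, -0.7]
width: 0.0473
grasp_force: 0.0
```

```bash
cat > lev.py <<'E'
from h import *
s=arm.observe(); print(s["ee_pos"].round(4),s["ft_force"].round(2),s["orientation"].round(3),s["width"])
th=np.deg2rad(-9.4);ex=np.array([np.cos(th),np.sin(th)]);ey=np.array([-ex[1],ex[0]])
H=np.array([.4954,-.0305])+.115*ex
for n in("scene","top"):
    c=arm.read_camera(n);w=cloud(c)
    r=np.stack([(w[...,:2]-H)@ex,(w[...,:2]-H)@ey,w[...,2]-.054],-1)
    m=(abs(r[...,1])<.007)&(r[...,0]<-.015)&(r[...,0]>-.11)&(r[...,2]>.015)&(r[...,2]<.135)
    if n=="scene": m=(r[...,1]<.003)&(r[...,1]>-.014)&(r[...,0]<-.015)&(r[...,0]>-.11)&(r[...,2]>.015)&(r[...,2]<.11)
    P=r[m]; a=np.arctan2(P[:,2],-P[:,0]); print(n,len(P),np.percentile(a,[5,25,50,75,95]).round(2))
    cv2.imwrite("pics/"+__import__("sys").argv[1]+n+".png",cv2.resize(c["color"][100:300,130:390] if n=="scene" else c["color"][120:270,150:400],None,fx=3,fy=3))
E
python3 lev.py a
```

```text
[ 0.5821 -0.0448  0.2125] [ 0.86  0.   -0.69] [-0.249  0.081  0.965  0.021] 0.047282908330114753
scene 105 [0.89 0.92 0.95 0.99 1.03]
top 16 [0.95 0.98 1.   1.01 1.03]
```

View pics/ascene.png

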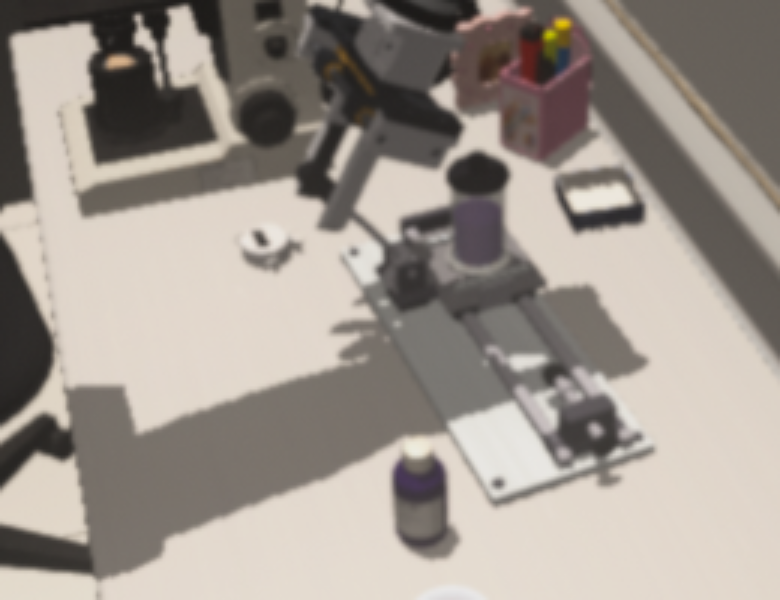

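Fingers (about (345,190)) straddle the raised grip (about (320,185)), and the jar is clear. Regrasping.

>>> arm_command(series=[{"x": 0,"y": 0,"z": 0,"wx": 0,"wy": 0,"wz": 0,"claw": 1},{"x": 0,"y": 0,"z": 0,"wx": 0,"wy": 0,"wz": 0,"claw": 1},{"x": 0,"y": 0,"z": 0,"wx": 0,"wy": 0,"wz": 0,"claw": 1},{"x": 0,"y": 0,"z": 0,"wx": 0,"wy": 0,"wz": 0,"claw": 1},{"x": 0,"y": 0,"z": 0,"wx": 0,"wy": 0,"wz": 0,"claw": 1}], squeeze=45)

```text
t: 7.35
ee_pos: [0.5813, -0.0443, 0.2183]
orientation: [-0.246, 0.081, 0.966, 0.02]
ft_force: [-0.5, 0.4, 2.5]
width: 0.0188
grasp_force: 45.0
```

>>> arm_command(series=[{"x": 0,"y": 0,"z": 0,"wx": 0,"wy": 0,"wz": 0,"claw": 1},{"x": 0,"y": 0,"z": 0,"wx": 0,"wy": 0,"wz": 0,"claw": 1}])

```text
t: 7.55
ee_pos: [0.5811, -0.0442, 0.218]
orientation: [-0.247, 0.081, 0.966, 0.02]
ft_force: [-1.8, 0.9, 5.0]
width: 0.019
grasp_force: 45.0
```

>>> arm_command(series=[{"x": 0.0063,"y": -0.001,"z": 0.0012,"wx": 0.37,"wy": 2.25,"wz": 0,"claw": 1},{"x": 0.0127,"y": -0.0021,"z": 0.002,"wx": 0.75,"wy": 4.5,"wz": 0,"claw": 1},{"x": 0.0127,"y": -0.0021,"z": 0.002,"wx": 0.75,"wy": 4.5,"wz": 0,"claw": 1}])

```text
t: 7.85
ee_pos: [0.594, -0.0465, 0.2195]
orientation: [-0.286, 0.08, 0.955, 0.024]
ft_force: [-2.6, 0.8, 7.3]
width: 0.0187
grasp_force: 45.0
```

>>> arm_command(series=[{"x": -0.0016,"y": -0.0099,"z": 0,"wx": 0,"wy": 0,"wz": 0,"claw": 1},{"x": -0.0041,"y": -0.0247,"z": 0,"wx": 0,"wy": 0,"wz": 0,"claw": 1},{"x": -0.0073,"y": -0.0444,"z": 0,"wx": 0,"wy": 0,"wz": 0,"claw": 1},{"x": -0.0098,"y": -0.0592,"z": 0,"wx": 0,"wy": 0,"wz": 0,"claw": 1},{"x": -0.0114,"y": -0.069,"z": 0,"wx": 0,"wy": 0,"wz": 0,"claw": 1}])

```text
t: 8.35
ee_pos: [0.5822, -0.1172, 0.2196]
orientation: [-0.285, 0.081, 0.955, 0.023]
ft_force: [-1.7, 1.4, 4.5]
width: 0.0189
grasp_force: 45.0
```

```bash
sed -i 's/^H=.*/H=s["ee_pos"][:2]; H=np.array([.4954,-.0305])+.115*ex+ey*((H-np.array([.4954,-.0305]))@ey)/' lev.py; python3 lev.py b
```

```text
[ 0.5822 -0.1172  0.2196] [-1.69  1.38  4.49] [-0.285  0.081  0.955  0.023] 0.018933138339057732
scene 92 [0.89 0.97 1.01 1.05 1.09]Traceback (most recent call last):
  File "lev.py", line 10, in <module>
    P=r[m]; a=np.arctan2(P[:,2],-P[:,0]); print(n,len(P),np.percentile(a,[5,25,50,75,95]).round(2))
                                                         ~~~~~~~~~~~~~^^^^^^^^^^^^^^^^^^^
    return _quantile_unchecked(
        a, q, axis, out, overwrite_input, method, keepdims, weights)
    return _ureduce(a,
                    func=_quantile_ureduce_func,
    ...<5 lines>...
                    overwrite_input=overwrite_input,
                    method=method)
    r = func(a, **kwargs)
    result = _quantile(arr,
                       quantiles=q,
    ...<2 lines>...
                       out=out,
                       weights=wgt)
    slices_having_nans = np.isnan(arr[-1, ...])
                                  ~~~^^^^^^^^^
IndexError: index -1 is out of bounds for axis 0 with size 0
```

View pics/bscene.png

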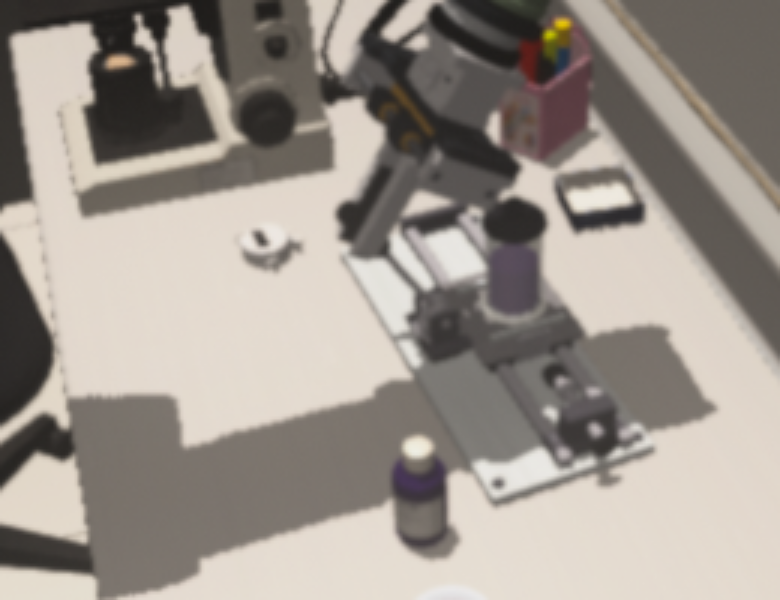

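The shuttle slid along with the lever up (about 1.05). Strike face at about (535,350), buffer tip at about (555,375), so roughly 25 mm remain. Creeping.

>>> arm_command(series=[{"x": -0.0007,"y": -0.0039,"z": 0,"wx": 0,"wy": 0,"wz": 0,"claw": 1},{"x": -0.0013,"y": -0.0079,"z": 0,"wx": 0,"wy": 0,"wz": 0,"claw": 1},{"x": -0.0018,"y": -0.0109,"z": 0,"wx": 0,"wy": 0,"wz": 0,"claw": 1},{"x": -0.0021,"y": -0.0128,"z": 0,"wx": 0,"wy": 0,"wz": 0,"claw": 1},{"x": -0.0023,"y": -0.0138,"z": 0,"wx": 0,"wy": 0,"wz": 0,"claw": 1}])

```text
t: 8.95
ee_pos: [0.5801, -0.1299, 0.2196]
orientation: [-0.285, 0.08, 0.955, 0.023]
ft_force: [-1.5, 0.8, 5.6]
width: 0.0189
grasp_force: 45.0
```

>>> arm_command(series=[{"x": -0.0002,"y": -0.001,"z": 0,"wx": 0,"wy": 0,"wz": 0,"claw": 1},{"x": -0.0003,"y": -0.002,"z": 0,"wx": 0,"wy": 0,"wz": 0,"claw": 1},{"x": -0.0005,"y": -0.003,"z": 0,"wx": 0,"wy": 0,"wz": 0,"claw": 1},{"x": -0.0007,"y": -0.0039,"z": 0,"wx": 0,"wy": 0,"wz": 0,"claw": 1}])

```text
t: 9.35
ee_pos: [0.5795, -0.1336, 0.2196]
orientation: [-0.285, 0.08, 0.955, 0.023]
ft_force: [-0.9, 1.4, 4.4]
width: 0.0189
grasp_force: 45.0
```

>>> arm_command(series=[{"x": -0.0002,"y": -0.001,"z": 0,"wx": 0,"wy": 0,"wz": 0,"claw": 1},{"x": -0.0003,"y": -0.002,"z": 0,"wx": 0,"wy": 0,"wz": 0,"claw": 1},{"x": -0.0005,"y": -0.003,"z": 0,"wx": 0,"wy": 0,"wz": 0,"claw": 1},{"x": -0.0005,"y": -0.003,"z": 0,"wx": 0,"wy": 0,"wz": 0,"claw": 1}])

```text
t: 9.75
ee_pos: [0.579, -0.1367, 0.2196]
orientation: [-0.285, 0.08, 0.955, 0.023]
ft_force: [-1.6, 1.2, 6.6]
width: 0.0191
grasp_force: 45.0
```

>>> arm_command(series=[{"x": -0.0002,"y": -0.001,"z": 0,"wx": 0,"wy": 0,"wz": 0,"claw": 1},{"x": -0.0003,"y": -0.002,"z": 0,"wx": 0,"wy": 0,"wz": 0,"claw": 1},{"x": -0.0003,"y": -0.002,"z": 0,"wx": 0,"wy": 0,"wz": 0,"claw": 1}])

```text
t: 10.05
ee_pos: [0.5787, -0.1387, 0.2196]
orientation: [-0.285, 0.08, 0.955, 0.023]
ft_force: [-1.1, 0.7, 5.6]
width: 0.019
grasp_force: 45.0
```

>>> arm_command(series=[{"x": -0.0002,"y": -0.001,"z": 0,"wx": 0,"wy": 0,"wz": 0,"claw": 1},{"x": -0.0003,"y": -0.002,"z": 0,"wx": 0,"wy": 0,"wz": 0,"claw": 1},{"x": -0.0003,"y": -0.002,"z": 0,"wx": 0,"wy": 0,"wz": 0,"claw": 1}])

```text
t: 10.35
ee_pos: [0.5784, -0.1407, 0.2196]
orientation: [-0.285, 0.08, 0.955, 0.023]
ft_force: [-1.4, 0.5, 5.7]
width: 0.0191
grasp_force: 45.0
```

>>> arm_command(series=[{"x": -0.0002,"y": -0.001,"z": 0,"wx": 0,"wy": 0,"wz": 0,"claw": 1},{"x": -0.0003,"y": -0.002,"z": 0,"wx": 0,"wy": 0,"wz": 0,"claw": 1},{"x": -0.0003,"y": -0.002,"z": 0,"wx": 0,"wy": 0,"wz": 0,"claw": 1}])

```text
t: 10.65
ee_pos: [0.578, -0.1427, 0.2196]
orientation: [-0.285, 0.08, 0.955, 0.023]
ft_force: [-1.4, 1.1, 4.9]
width: 0.0188
grasp_force: 45.0
```

>>> arm_command(series=[{"x": -0.0002,"y": -0.001,"z": 0,"wx": 0,"wy": 0,"wz": 0,"claw": 1},{"x": -0.0003,"y": -0.002,"z": 0,"wx": 0,"wy": 0,"wz": 0,"claw": 1},{"x": -0.0003,"y": -0.002,"z": 0,"wx": 0,"wy": 0,"wz": 0,"claw": 1}])

```text
t: 10.95
ee_pos: [0.5777, -0.1447, 0.2196]
orientation: [-0.285, 0.08, 0.955, 0.023]
ft_force: [-2.7, 0.9, 4.7]
width: 0.019
grasp_force: 45.0
```

>>> arm_command(series=[{"x": -0.0002,"y": -0.001,"z": 0,"wx": 0,"wy": 0,"wz": 0,"claw": 1},{"x": -0.0003,"y": -0.002,"z": 0,"wx": 0,"wy": 0,"wz": 0,"claw": 1},{"x": -0.0003,"y": -0.002,"z": 0,"wx": 0,"wy": 0,"wz": 0,"claw": 1}])

```text
t: 11.25
ee_pos: [0.5774, -0.1467, 0.2196]
orientation: [-0.285, 0.08, 0.955, 0.023]
ft_force: [-1.8, -0.3, 6.3]
width: 0.0193
grasp_force: 45.0
```

>>> arm_command(series=[{"x": -0.0002,"y": -0.001,"z": 0,"wx": 0,"wy": 0,"wz": 0,"claw": 1},{"x": -0.0003,"y": -0.002,"z": 0,"wx": 0,"wy": 0,"wz": 0,"claw": 1},{"x": -0.0003,"y": -0.002,"z": 0,"wx": 0,"wy": 0,"wz": 0,"claw": 1}])

```text
t: 11.55
ee_pos: [0.5772, -0.148, 0.2196]
orientation: [-0.285, 0.08, 0.955, 0.024]
ft_force: [-2.1, 3.0, 5.0]
width: 0.0188
grasp_force: 45.0
```

```bash
python3 - <<'E'
from h import *
c=arm.read_camera("scene"); cv2.imwrite("pics/s3.png",cv2.resize(c["color"][180:270,260:380],None,fx=6,fy=6,interpolation=cv2.INTER_CUBIC)); print(arm.observe()["ft_force"])
E
```

```text
[-2.12501122  2.8980136   4.68077788]
```

View pics/s3.png

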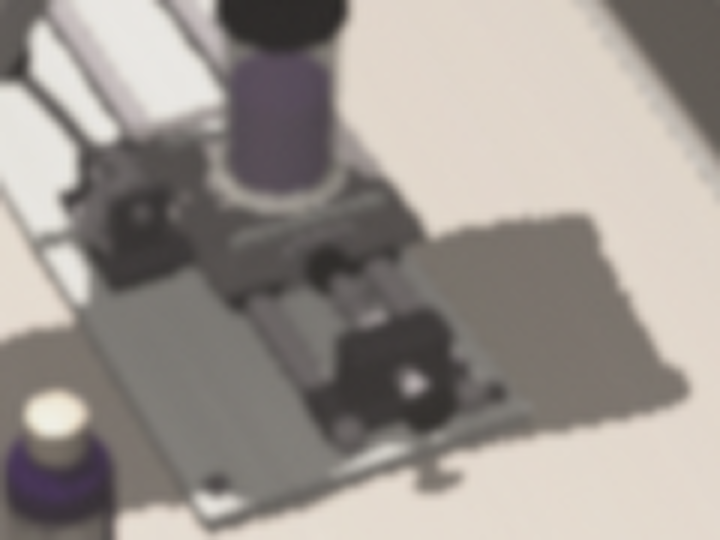

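Contact: the strike face meets the rubber tip at (330,265). Increasing the push.

>>> arm_command(series=[{"x": -0.0002,"y": -0.001,"z": 0,"wx": 0,"wy": 0,"wz": 0,"claw": 1},{"x": -0.0003,"y": -0.002,"z": 0,"wx": 0,"wy": 0,"wz": 0,"claw": 1},{"x": -0.0003,"y": -0.002,"z": 0,"wx": 0,"wy": 0,"wz": 0,"claw": 1}])

```text
t: 11.9
ee_pos: [0.5771, -0.1488, 0.2196]
orientation: [-0.285, 0.08, 0.955, 0.025]
ft_force: [-0.5, 6.0, 5.4]
width: 0.0189
grasp_force: 45.0
```

>>> arm_command(series=[{"x": -0.0002,"y": -0.0015,"z": 0,"wx": 0,"wy": 0,"wz": 0,"claw": 1},{"x": -0.0005,"y": -0.003,"z": 0,"wx": 0,"wy": 0,"wz": 0,"claw": 1},{"x": -0.0006,"y": -0.004,"z": 0,"wx": 0,"wy": 0,"wz": 0,"claw": 1},{"x": -0.0006,"y": -0.004,"z": 0,"wx": 0,"wy": 0,"wz": 0,"claw": 1}])

```text
t: 12.3
ee_pos: [0.5767, -0.1503, 0.2195]
orientation: [-0.285, 0.079, 0.955, 0.028]
ft_force: [0.5, 12.5, 7.2]
width: 0.0189
grasp_force: 45.0
```

Push is about 12 N. Next I'll work out the lever-down arc as a rigid rotation about the hinge.

```bash
python3 - <<'E'
import numpy as np
A=[[1.046,.97,.89,.81,.73,.65],[.65,.57,.49,.41,.33,.25],[.25,.17,.09,.03,-.02]]
for s in A:
    f=lambda a:np.array([-.1662*np.cos(a+.4326),.1662*np.sin(a+.4326)])
    for a in s[1:]:
        d=f(a)-f(s[0]); t=np.rad2deg(a-s[0]); print(a,"x%.4f y%.4f z%.4f wx%.2f wy%.2f"%(d[0]*.9866,-d[0]*.1633,d[1],t*.1633,t*.9866))
E
```

```text
0.97 x-0.0124 y0.0020 z-0.0016 wx-0.71 wy-4.30
0.89 x-0.0252 y0.0042 z-0.0044 wx-1.46 wy-8.82
0.81 x-0.0378 y0.0062 z-0.0082 wx-2.21 wy-13.34
0.73 x-0.0500 y0.0083 z-0.0129 wx-2.96 wy-17.86
0.65 x-0.0618 y0.0102 z-0.0187 wx-3.71 wy-22.39
0.57 x-0.0113 y0.0019 z-0.0067 wx-0.75 wy-4.52
0.49 x-0.0221 y0.0037 z-0.0143 wx-1.50 wy-9.04
0.41 x-0.0322 y0.0053 z-0.0227 wx-2.25 wy-13.57
0.33 x-0.0417 y0.0069 z-0.0320 wx-2.99 wy-18.09
0.25 x-0.0503 y0.0083 z-0.0419 wx-3.74 wy-22.61
0.17 x-0.0079 y0.0013 z-0.0106 wx-0.75 wy-4.52
0.09 x-0.0149 y0.0025 z-0.0219 wx-1.50 wy-9.04
0.03 x-0.0195 y0.0032 z-0.0307 wx-2.06 wy-12.44
-0.02 x-0.0230 y0.0038 z-0.0382 wx-2.53 wy-15.26
```

Two rows first, to check the force.

>>> arm_command(series=[{"x": -0.0124,"y": 0.002,"z": -0.0016,"wx": -0.71,"wy": -4.3,"wz": 0,"claw": 1},{"x": -0.0252,"y": 0.0042,"z": -0.0044,"wx": -1.46,"wy": -8.82,"wz": 0,"claw": 1}])

```text
t: 12.5
ee_pos: [0.5514, -0.1461, 0.215]
orientation: [-0.209, 0.081, 0.974, 0.022]
ft_force: [-1.0, 13.8, 6.3]
width: 0.0193
grasp_force: 45.0
```

>>> arm_command(series=[{"x": -0.0126,"y": 0.002,"z": -0.0038,"wx": -0.75,"wy": -4.52,"wz": 0,"claw": 1},{"x": -0.0248,"y": 0.0041,"z": -0.0085,"wx": -1.5,"wy": -9.04,"wz": 0,"claw": 1},{"x": -0.0366,"y": 0.006,"z": -0.0143,"wx": -2.25,"wy": -13.57,"wz": 0,"claw": 1}])

```text
t: 12.8
ee_pos: [0.5153, -0.1402, 0.2024]
orientation: [-0.088, 0.083, 0.993, 0.012]
ft_force: [0.0, 13.8, 15.3]
width: 0.0189
grasp_force: 45.0
```

>>> arm_command(series=[{"x": -0.0113,"y": 0.0019,"z": -0.0067,"wx": -0.75,"wy": -4.52,"wz": 0,"claw": 1},{"x": -0.0221,"y": 0.0037,"z": -0.0143,"wx": -1.5,"wy": -9.04,"wz": 0,"claw": 1},{"x": -0.0322,"y": 0.0053,"z": -0.0227,"wx": -2.25,"wy": -13.57,"wz": 0,"claw": 1}])

```text
t: 13.1
ee_pos: [0.4825, -0.1349, 0.1794]
orientation: [0.031, 0.084, 0.996, 0.002]
ft_force: [-2.5, 16.6, 15.8]
width: 0.0194
grasp_force: 45.0
```

>>> arm_command(series=[{"x": -0.0093,"y": 0.0031,"z": -0.0093,"wx": -0.75,"wy": -4.52,"wz": 0,"claw": 1},{"x": -0.0179,"y": 0.0046,"z": -0.0192,"wx": -1.5,"wy": -9.04,"wz": 0,"claw": 1}])

```text
t: 13.3
ee_pos: [0.4641, -0.1313, 0.159]
orientation: [0.11, 0.083, 0.99, -0.006]
ft_force: [4.3, 16.3, 3.2]
width: 0.0193
grasp_force: 45.0
```

>>> arm_command(series=[{"x": 0.0003,"y": 0.002,"z": 0,"wx": 0,"wy": 0,"wz": 0,"claw": 1},{"x": 0.0003,"y": 0.002,"z": 0,"wx": 0,"wy": 0,"wz": 0,"claw": 1}])

```text
t: 13.5
ee_pos: [0.4642, -0.1306, 0.1578]
orientation: [0.108, 0.083, 0.991, -0.007]
ft_force: [-1.5, 7.0, 5.8]
width: 0.019
grasp_force: 45.0
```

>>> arm_command(series=[{"x": -0.0002,"y": -0.0014,"z": 0,"wx": 0,"wy": 0,"wz": 0,"claw": 1},{"x": -0.0002,"y": -0.0014,"z": 0,"wx": 0,"wy": 0,"wz": 0,"claw": 1},{"x": -0.0002,"y": -0.0014,"z": 0,"wx": 0,"wy": 0,"wz": 0,"claw": 1}])

```text
t: 13.8
ee_pos: [0.4643, -0.131, 0.1577]
orientation: [0.108, 0.083, 0.991, -0.006]
ft_force: [0.6, 9.8, 3.0]
width: 0.0189
grasp_force: 45.0
```

>>> arm_command(series=[{"x": -0.0002,"y": -0.0014,"z": 0,"wx": 0,"wy": 0,"wz": 0,"claw": 1},{"x": -0.0002,"y": -0.0014,"z": 0,"wx": 0,"wy": 0,"wz": 0,"claw": 1},{"x": -0.0002,"y": -0.0014,"z": 0,"wx": 0,"wy": 0,"wz": 0,"claw": 1}])

```text
t: 14.1
ee_pos: [0.4642, -0.1314, 0.1576]
orientation: [0.108, 0.084, 0.991, -0.005]
ft_force: [1.2, 14.0, 3.1]
width: 0.019
grasp_force: 45.0
```

>>> arm_command(series=[{"x": -0.0079,"y": 0.0013,"z": -0.0106,"wx": -0.75,"wy": -4.52,"wz": 0,"claw": 1},{"x": -0.0149,"y": 0.0025,"z": -0.0219,"wx": -1.5,"wy": -9.04,"wz": 0,"claw": 1},{"x": -0.0195,"y": 0.0032,"z": -0.0307,"wx": -2.06,"wy": -12.44,"wz": 0,"claw": 1},{"x": -0.022,"y": 0.0036,"z": -0.036,"wx": -2.4,"wy": -14.3,"wz": 0,"claw": 1},{"x": -0.022,"y": 0.0036,"z": -0.036,"wx": -2.4,"wy": -14.3,"wz": 0,"claw": 1}])

```text
t: 14.6
ee_pos: [0.4426, -0.1283, 0.123]
orientation: [0.233, 0.081, 0.969, -0.016]
ft_force: [-0.6, 22.0, 17.5]
width: 0.0189
grasp_force: 45.1
```

>>> arm_command(series=[{"x": 0.0003,"y": 0.002,"z": 0,"wx": 0,"wy": 0,"wz": 0,"claw": 1},{"x": 0.0006,"y": 0.004,"z": 0.001,"wx": 0,"wy": 0,"wz": 0,"claw": 1},{"x": 0.0006,"y": 0.004,"z": 0.001,"wx": 0,"wy": 0,"wz": 0,"claw": 1}])

```text
t: 14.9
ee_pos: [0.4429, -0.1269, 0.1236]
orientation: [0.232, 0.081, 0.969, -0.019]
ft_force: [-1.8, 7.9, 7.1]
width: 0.0189
grasp_force: 45.0
```

>>> arm_command(series=[{"x": -0.0002,"y": -0.001,"z": -0.002,"wx": 0,"wy": 0,"wz": 0,"claw": 1},{"x": -0.0002,"y": -0.0014,"z": -0.004,"wx": 0,"wy": 0,"wz": 0,"claw": 1},{"x": -0.0002,"y": -0.0014,"z": -0.004,"wx": 0,"wy": 0,"wz": 0,"claw": 1}])

```text
t: 15.2
ee_pos: [0.4431, -0.1274, 0.1212]
orientation: [0.233, 0.08, 0.969, -0.017]
ft_force: [-15.0, 15.5, 31.4]
width: 0.0193
grasp_force: 45.0
```

```bash
python3 - <<'E'
from h import *
c=arm.read_camera("scene"); cv2.imwrite("pics/s4.png",cv2.resize(c["color"][160:270,220:380],None,fx=5,fy=5,interpolation=cv2.INTER_CUBIC)); s=arm.observe();print(s["ft_force"],s["ee_pos"],s["torque"])
E
```

```text
[-15.63760156  15.09210053  32.21827003] [ 0.44307597 -0.12745583  0.12122994] [ 2.42112082 -0.15253013  1.32974594]
```

View pics/s4.png

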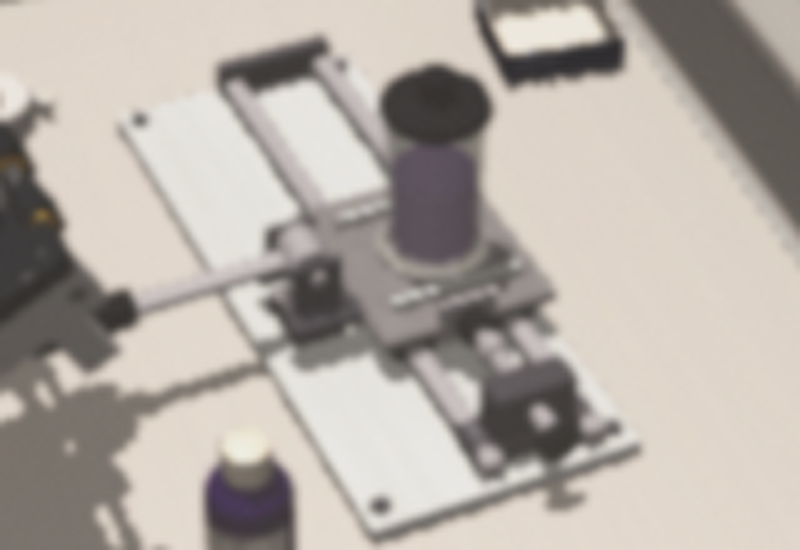

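The lever is level and hard on its stop (31 N with no motion), and the face is against the buffer at (480,310). Easing off and checking that the brake holds.

>>> arm_command(series=[{"x": 0.0003,"y": 0.001,"z": 0.002,"wx": 0,"wy": 0,"wz": 0,"claw": 1},{"x": 0.001,"y": 0.002,"z": 0.003,"wx": 0,"wy": 0,"wz": 0,"claw": 1},{"x": 0.001,"y": 0.004,"z": 0.004,"wx": 0,"wy": 0,"wz": 0,"claw": 1},{"x": 0.001,"y": 0.004,"z": 0.004,"wx": 0,"wy": 0,"wz": 0,"claw": 1}])

```text
t: 15.65
ee_pos: [0.4433, -0.126, 0.1231]
orientation: [0.232, 0.081, 0.969, -0.021]
ft_force: [-1.3, -2.7, -1.2]
width: 0.0191
grasp_force: 45.0
```

The force went through zero into tension, so the brake holds the shuttle. Centre and release.

>>> arm_command(series=[{"x": -0.0001,"y": -0.0006,"z": 0,"wx": 0,"wy": 0,"wz": 0,"claw": 1},{"x": -0.0001,"y": -0.0006,"z": 0,"wx": 0,"wy": 0,"wz": 0,"claw": 0},{"x": -0.0001,"y": -0.0006,"z": 0,"wx": 0,"wy": 0,"wz": 0,"claw": 0},{"x": -0.0001,"y": -0.0006,"z": 0,"wx": 0,"wy": 0,"wz": 0,"claw": 0},{"x": -0.0001,"y": -0.0006,"z": 0,"wx": 0,"wy": 0,"wz": 0,"claw": 0}], squeeze=10)

```text
t: 16.15
ee_pos: [0.444, -0.1253, 0.1236]
orientation: [0.233, 0.081, 0.969, -0.019]
ft_force: [-0.9, 0.6, 0.7]
width: 0.0461
grasp_force: 0.0
```

>>> arm_command(series=[{"x": -0.009,"y": 0.0015,"z": 0.018,"wx": 0,"wy": 0,"wz": 0,"claw": 0},{"x": -0.02,"y": 0.003,"z": 0.04,"wx": 0,"wy": 0,"wz": 0,"claw": 0},{"x": -0.03,"y": 0.005,"z": 0.07,"wx": 0,"wy": 0,"wz": 0,"claw": 0},{"x": -0.03,"y": 0.005,"z": 0.11,"wx": 0,"wy": 0,"wz": 0,"claw": 0},{"x": -0.03,"y": 0.005,"z": 0.15,"wx": 0,"wy": 0,"wz": 0,"claw": 0}])

```text
t: 16.65
ee_pos: [0.413, -0.1198, 0.2745]
orientation: [0.232, 0.081, 0.969, -0.019]
ft_force: [1.2, -0.3, -0.2]
width: 0.047
grasp_force: 0.0
```

>>> arm_command(series=[{"x": 0,"y": 0,"z": 0,"wx": 0,"wy": 0,"wz": 0,"claw": 0},{"x": 0,"y": 0,"z": 0,"wx": 0,"wy": 0,"wz": 0,"claw": 0},{"x": 0,"y": 0,"z": 0,"wx": 0,"wy": 0,"wz": 0,"claw": 0}])

```text
t: 16.95
ee_pos: [0.4131, -0.1196, 0.2719]
orientation: [0.231, 0.081, 0.969, -0.018]
ft_force: [-0.2, 0.6, -0.6]
width: 0.0472
grasp_force: 0.0
```

```bash
python3 - <<'E'
from h import *
s=arm.observe();print(s["ft_force"],s["ee_pos"])
c=arm.read_camera("scene"); cv2.imwrite("pics/s5.png",cv2.resize(c["color"][150:330,180:380],None,fx=3.3,fy=3.3,interpolation=cv2.INTER_CUBIC))
E
```

```text
[-0.2362004   0.57045489 -0.6314205 ] [ 0.41306033 -0.11964841  0.27193213]
```

View pics/s5.png

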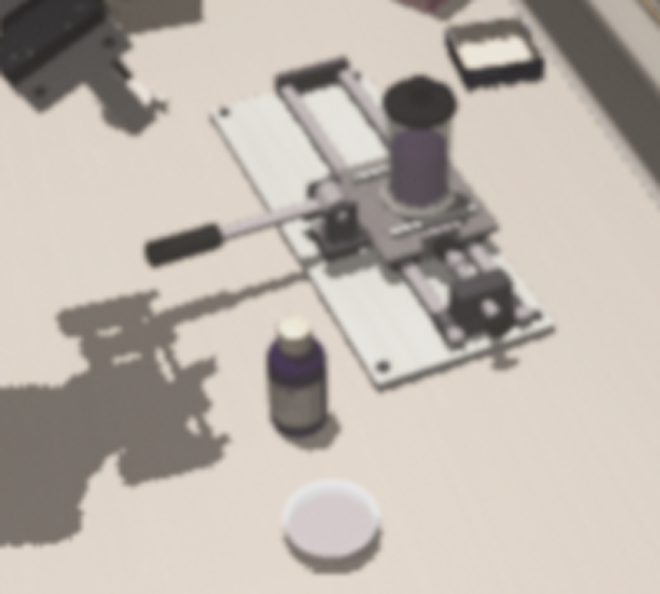

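Lever level and down (grip at (185,245)), shuttle face on the buffer (about (450,245)), bottle and dish undisturbed, gripper clear. Handing in.

```bash
python3 -c "
from plant import arm
print(arm.finish_job())"
```

```text
the job is handed in; nothing more can be done
None
```

I handed in the job with the shuttle pressed on the buffer, the lever hard down on its stop and the brake holding. I estimate the push at 13–17 N from the wrist force; no verdict came back, so I can't confirm it passed. The bottle and dish look unmoved in the last picture, and the gripper ended clear. The counter wasn't in that last view, but the arm stayed clear of it.

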